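# Shut the tap levers and swing the spout over the pot

## Task

The water is off at the main and the kitchen tap was left open at the sink. Before the water comes back, push both tap levers fully shut with a fingertip, and nudge the spout round until its outlet is over the middle of the steel pot standing in the sink, so that any drip falls into it. Push gently from one side: grip nothing, move neither the pot nor anything else around the sink, and take your hand away afterwards.

Things in the scene. Friction and masses are not known exactly. Their poses are not given: they have to be found in the camera images.
- left_lever_turn (a joint): turn of the left (+y) tap lever on its upright spindle, rad. 0 = shut, at its stop: lever points sideways, outward (island +y). Grows to 1.57 = fully open, lever toward the robot (island -x). From above it opens anticlockwise, shuts clockwise. Stiff quarter-turn valve: moves under about 2 N at 65 mm from the spindle, stays where it is left.
- right_lever_turn (a joint): the same for the right (-y) lever, mirrored, rad. 0 = shut, at its stop: lever points sideways, outward (island -y). Grows to 1.57 = fully open, lever toward the robot (island -x). From above it opens clockwise, shuts anticlockwise. Same stiffness.
- spout_turn (a joint): swing of the spout about the tap's upright middle column, rad. 0 = straight to the front of the sink (island -x, toward the robot); positive = to the left (island +y, clockwise from above), negative = to the right; stops at -1.2 and 1.2. Stiff swivel: moves under about 2 N at 160 mm from the axis, stays where it is left.
- left_lever_axis (a point): point on the spindle of the left lever at the height of the lever's middle, 64 mm above the worktop; 125 mm to the left of the spout's column.
- left_lever_tip (a point): outer end of the left lever's middle line, 90 mm from its spindle axis, 66 mm above the worktop. The lever is a round steel bar 14 mm thick on a round hub 36 mm across whose top is 75 mm above the worktop; under the bar there is free air down to the sink deck.
- right_lever_axis (a point): the same point for the right lever, 125 mm to the right of the spout's column, 64 mm above the worktop.
- right_lever_tip (a point): outer end of the right lever, 90 mm from its spindle axis, 66 mm above the worktop; same shape as the left one.
- spout_axis (a point): point on the upright turning axis of the spout, 200 mm above the worktop (the height of the spout's tube). The column below it is 22 to 60 mm thick.
- spout_mid (a point): point on the middle line of the spout's long, nearly level tube, 160 mm out from the turning axis and 203 mm above the worktop. The tube is round, 22 mm thick; its highest part is 216 mm above the worktop.
- spout_outlet (a point): the spout's outlet, centre of the underside of the downturned nozzle (28 mm thick), 235 mm out from the turning axis and 142 mm above the worktop.
- spout: the swinging steel spout itself: upright column, long tube and downturned nozzle. Origin on its turning axis, 56 mm above the worktop; its own -x axis points along the tube to the outlet, z up.
- left_lever: the left tap lever itself. Origin on its spindle axis, 47 mm above the worktop; its own +y axis points along the lever to its tip, z up.
- right_lever: the right tap lever itself. Origin on its spindle axis, 47 mm above the worktop; its own -y axis points along the lever to its tip, z up.
- pot_mouth (a point): centre of the open mouth of the pot, level with its rim.
- pot: steel cooking pot with two loop handles, 160 mm in diameter (209 mm over the handles), 120 mm high, 0.85 kg, standing loose on the floor of one of the two sink bowls; rim 40 mm below the worktop. Origin at the centre of its underside. It may stand in the left or the right bowl.
- mixing_bowl: white mixing bowl, 176 mm across and 75 mm high, loose in the other sink bowl. Origin at the centre of its underside.
- soap_pump: white soap dispenser with a black pump, 64 mm across, 167 mm high, loose on the worktop beside or behind the tap. Origin at the centre of its underside.
- mug: white mug, 82 mm across, 92 mm high, with a handle that reaches 76 mm out from its middle, loose beside or behind the tap. Origin at the centre of its underside.
- jar: glass jar with a steel cap, 68 mm across, 105 mm high, loose beside or behind the tap. Origin at the centre of its underside.
- tumbler: drinking glass, 72 mm across, 98 mm high, loose to the left of the tap. Origin at the centre of its underside.
- dish_brush: wooden dish brush with a round white bristle head, 230 mm long, 40 mm high, lying on the worktop to the right of the sink. Origin at the middle of its handle, on the worktop; its own +x axis points to the head.
- saucer: white saucer, 124 mm across, 14 mm high, on the worktop to the left of the sink. Origin at the centre of its underside.
- island: the kitchen island: black worktop with its top at z = 0, with a flush steel sink of two bowls (330 mm front to back, 345 mm wide, 160 mm deep) and a three-hole tap behind them. Origin on the spout's turning axis at worktop height; -x points to the front of the sink (toward the robot), +y to the left bowl. Turned by up to 0.1 rad.

How it is judged:
By the outcome, as a careful person would: the job done as asked, in the order asked, and still so for the second after the job is handed in, with the robot touching nothing.
It also fails if it takes over 61 s, if anything falls off the work surface, if the arm or the gripper's body presses on something with over 40 N, if the wrist force passes 120 N, or if a joint passes its speed limit or range.

## Robot

A 7-joint arm with a two-finger parallel gripper is mounted at the origin on the work surface. World frame = base frame: x ahead of the robot, y to its left, z up, the work surface at z = 0. Lengths are in m, angles in rad, forces in N, time in s.
With the tool pointing down it reaches from about 0.35 to 0.9 m from the base axis. Payload 8.1 kg.
Tool frame: the origin (TCP) lies at the very end of the fingers, on their centre line; the grasp point (between the pads) lies 19 mm behind it; z points along the fingers, y is the line along which they close (so a half turn about z gives the same grasp; the last joint's range is limited). The gripper opens to 92 mm and grips with 3 to 60 N. Pads are 19 mm wide; open, the fingers measure 130 mm over their backs; the gripper's body (75 mm by 190 mm) begins 47 mm behind the grasp point.
Start: joints at [-1.445, 0.434, 0.025, 1.573, -0.012, 1.134, -0.075], TCP at [0.142, 0.609, 0.227] pointing down, gripper open.
Joint ranges: [-2.62, 2.62], [-0.44, 2.09], [-1.27, 1.32], [0.08, 2.57], [-1.32, 4.46], [0.12, 2], [-2.74, 2.74]. Speed limits (rad/s): [2.22, 2.22, 3.01, 3.01, 3.14, 3.14, 3.14].

## Interface

Orientations are given as a rotation vector (axis times angle).
In Python, from station import bot gives the robot as it stands.
- The arm moves only by the tool servo_tool, never from a script. Its argument "increments" is a list of rows, each a list of 6 numbers: the shift along the tool's x, y, z in mm, then the turn, a rotation vector about the tool's x, y, z in degrees. A call has 1 to 8 rows; each row is the pose to reach, as a shift and turn from the pose commanded when the call began, along the tool's axes at that moment; what a row does not reach only later rows make up. A row lasts 1/12 s, in which the tool goes at most 41.7 mm and 7.16 degrees, less where a joint would pass 70% of its speed; a pose out of reach is approached as far as the arm can. A call with a gripper value outside its range is refused whole. "fingers" is the opening, from 0 (shut) to 1 (fully open), set as the call begins (left out, the last holds). The fingers move at their own pace and stop on an object; "squeeze" is the grip in N (left out, the last holds). Time passes only in rows, so rows that repeat a pose let the fingers close. It gives the time, the measured TCP pose, the force, the opening and the grip force at its end, in the units of the state.
- bot.get_obs(): the state, without advancing time (a new reading comes with each control period).
- bot.grab_frame(name): name is "scene" or "top" or "wrist"; returns the picture (384x512x3 uint8, red, green, blue); there is no depth.
- bot.camera_info(name): a dict with "camera_matrix" (3x3 intrinsics, pixels), "D" ([k1, k2, p1, p2, k3] as OpenCV has them; the pictures are not rectified), "rvec" (rotation vector, rad) and "tvec" (3), from world to camera coordinates, as OpenCV has them. Camera axes: x right, y down, z forward; pixel columns grow to the right and rows downward; lengths in m; the calibration is good to about 2 mm. A picture is of the moment at which its call begins: read the wrist's pose just before it. camera_info takes no time and is no camera call; for the wrist camera it gives the pose at the moment of the call.
- bot.sign_off(): hands the job in; it is judged then, once.
The state is a dict: "time_s": time; "joint_positions": joint angles; "joint_velocities": joint speeds; "effort": joint torques, N m; "ee_pos": TCP position; "orientation": TCP orientation; "ft_force": force on the tool from outside, world axes, zero at the start; "moment": the same for the moment, N m; "finger_gap": finger opening in m; "gripper_force": force on a finger pad.
Only numpy, scipy, OpenCV 4.12 (cv2) and the standard library are available. Lean on these libraries where they do the work, as an engineer would, in place of code of your own. Each camera call takes 0.05 s, during which the arm holds its last target. There are 200 camera calls.

## Working session

There is one attempt and no reset: what is moved stays moved. The work goes in short steps, Python scripts to look and compute and a tool call to move; the robot and the scene stay as the last step left them, time stands still between calls to the robot, and variables do not carry over. Pictures are saved under pics/ and viewed, at most 10 in all, crops included, and the job is handed in when it is done.

Besides the shell and the picture viewer there is one more tool, called after "Call:" as name(argument=value, ...), one argument or row to a line, values as JSON. servo_tool: Moves the arm, as the interface text tells. Its arguments: {"type":"object","properties":{"increments":{"type":"array"},"fingers":{"type":"number"},"squeeze":{"type":"number"}},"required":["increments"]}

```bash
mkdir -p pics
python3 - <<'E'
from station import bot
import cv2,numpy as np
for n in("scene","top"):
    f=bot.grab_frame(n); cv2.imwrite(f"pics/{n}.png",f[:,:,::-1])
    cv2.imwrite(f"pics/{n}L.png",cv2.resize(f[:,:,::-1],(800,600),interpolation=cv2.INTER_CUBIC))
    c=bot.camera_info(n);R=cv2.Rodrigues(np.array(c["rvec"]))[0]
    print(n,c["camera_matrix"],c["D"],(-R.T@np.array(c["tvec"]).ravel()).round(3),R.round(2).tolist())
o=bot.get_obs();print(o["time_s"],o["ee_pos"],o["orientation"],o["finger_gap"])
print(cv2.Rodrigues(np.array(o["orientation"]))[0].round(3))
E
```

```text
scene [[464.62068277   0.         250.82606896]
 [  0.         464.62068277 192.29750381]
 [  0.           0.           1.        ]] [0.02673156 0.         0.         0.         0.        ] [ 1.06  -0.873  1.413] [[0.86, 0.51, 0.01], [0.41, -0.69, -0.6], [-0.3, 0.52, -0.8]]
top [[413.0231336    0.         250.98494468]
 [  0.         413.0231336  189.87003446]
 [  0.           0.           1.        ]] [-0.04906301  0.          0.          0.          0.        ] [0.478 0.03  1.537] [[0.01, -1.0, 0.01], [-1.0, -0.01, -0.06], [0.06, -0.01, -1.0]]
0.1 [0.14170474 0.60825742 0.22604243] [-3.58808433e-01 -3.12100235e+00  2.22490258e-03] 0.09196664891742679
[[-0.974  0.227 -0.   ]
 [ 0.227  0.974 -0.001]
 [-0.    -0.001 -1.   ]]
```

View pics/topL.png

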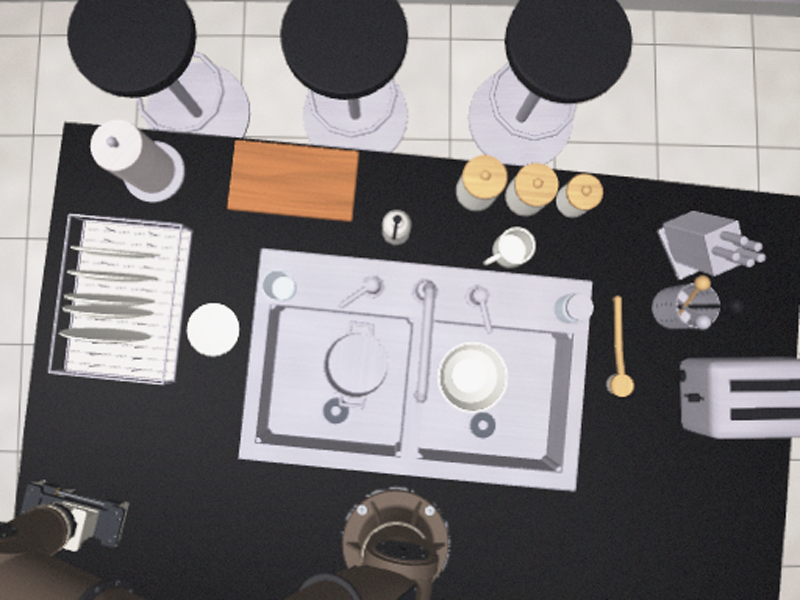

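View pics/sceneL.png

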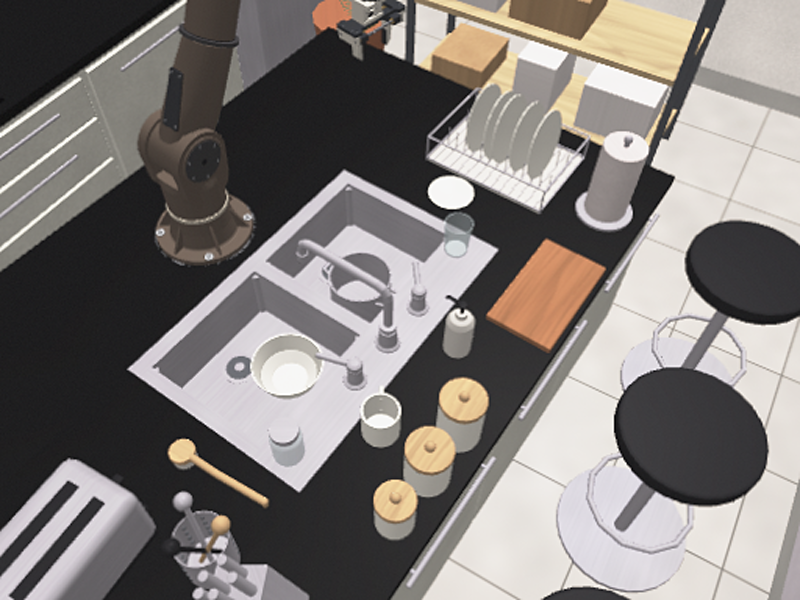

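The top view shows the pot in the left bowl near (357,365), the spout running from (427,287) to (421,398), the left lever from (374,284) to (342,304) and the right lever from (478,295) to (491,332). The scene view agrees. Next I'll zoom in to get precise pixels.

```bash
cat > h.py <<'E'
from station import bot
import cv2,numpy as np
def cam(n):
    c=bot.camera_info(n);return np.array(c["camera_matrix"]),np.array(c["D"]),np.array(c["rvec"],float).ravel(),np.array(c["tvec"],float).ravel()
def ray(n,uv):
    K,D,r,t=cam(n);R=cv2.Rodrigues(r)[0]
    p=cv2.undistortPoints(np.array(uv,float).reshape(-1,1,2),K,D).reshape(-1,2)
    d=np.c_[p,np.ones(len(p))]@R
    return -R.T@t,d
def onz(n,uv,z):
    o,d=ray(n,uv);return o+d*((z-o[2])/d[:,2])[:,None]
def px(n,P):
    K,D,r,t=cam(n);return cv2.projectPoints(np.array(P,float).reshape(-1,1,3),r,t,K,D)[0].reshape(-1,2)
E
python3 - <<'E'
import cv2
t=cv2.imread("pics/top.png")[165:285,195:355]
cv2.imwrite("pics/topc.png",cv2.resize(t,None,fx=5,fy=5,interpolation=cv2.INTER_CUBIC))
s=cv2.imread("pics/scene.png")[140:260,160:320]
cv2.imwrite("pics/scenec.png",cv2.resize(s,None,fx=5,fy=5,interpolation=cv2.INTER_CUBIC))
from h import *
q=np.array([(260,250),(592,282),(576,490),(240,459)])*.64
print(onz("top",q,0).round(3))
E
```

```text
[[ 0.683  0.333  0.   ]
 [ 0.616 -0.466  0.   ]
 [ 0.122 -0.426  0.   ]
 [ 0.188  0.369  0.   ]]
```

View pics/topc.png

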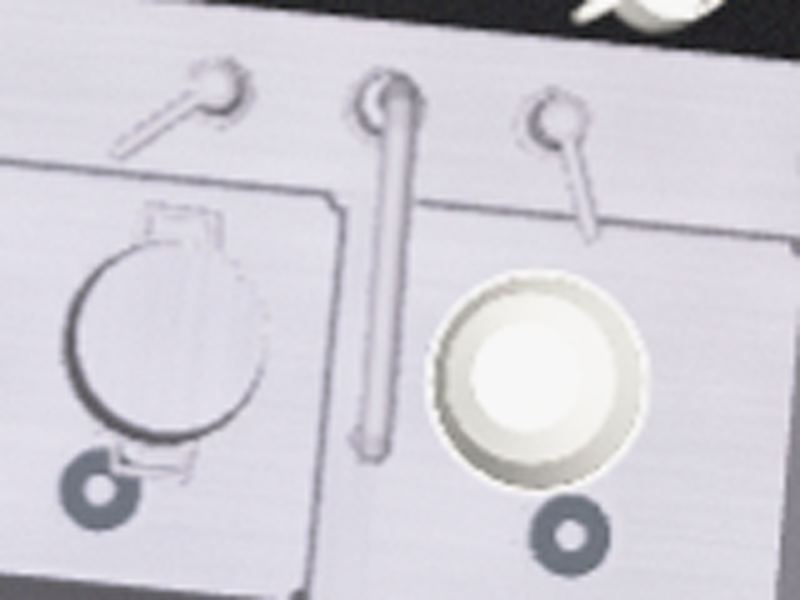

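View pics/scenec.png

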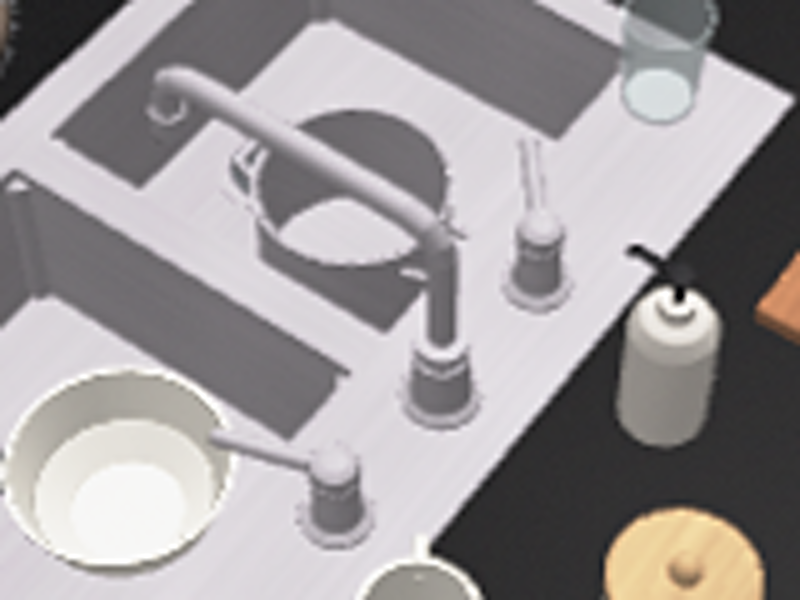

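In the zoomed top view the left hub is at (225,88) with its tip at (117,155). The right hub is at (562,117) with its tip at (592,237). The spout column top is at (400,90), the nozzle end at about (372,442), and the pot rim is centred at about (167,340). I'll check these against the given geometry.

Run:
```python
from h import *
P=dict(lh=(225,88,.075),lt=(117,155,.066),rh=(562,117,.075),rt=(592,237,.066),sa=(400,90,.212),nozz=(371,440,.195),pot=(167,340,-.04),potl=(66,340,-.04),potr=(267,340,-.04),pott=(167,238,-.04),potb=(167,442,-.04),mugtip=(575,18,.05))
W={k:onz("top",[(195+(u+.5)/5-.5,165+(v+.5)/5-.5)],z)[0] for k,(u,v,z) in P.items()}
for k,v in W.items(): print(k,v.round(4))
lh,rh=W['lh'],W['rh'];d=(lh-rh)[:2];print("hubdist",np.hypot(*d),"yaw",np.arctan2(-d[0],d[1]))
yaw=np.arctan2(-d[0],d[1]);c=((lh+rh)/2)[:2];print("col",c)
R=np.array([[np.cos(yaw),-np.sin(yaw)],[np.sin(yaw),np.cos(yaw)]])
I={k:R.T@(v[:2]-c) for k,v in W.items()}
for k,v in I.items(): print(k,v.round(4))
l=I['lt']-I['lh'];r=I['rt']-I['rh'];s=I['nozz']-I['sa'];p=I['pot']
print("L",np.hypot(*l),np.arctan2(-l[0],l[1]),"R",np.hypot(*r),np.arctan2(-r[0],-r[1]),"S",np.hypot(*s),np.arctan2(s[1],-s[0]),"pot",np.hypot(*p),np.arctan2(p[1],-p[0]))
# scene cross-check
for nm,uv,z in(("lh",(541,222),.075),("rh",(335,463),.075),("sa",(440,238),.205),("noz",(167,108),.142),("rt",(212,436),.066),("lt",(530,140),.066)):
    w=onz("scene",[(160+uv[0]/5,140+uv[1]/5)],z)[0];print(nm,w.round(3),(R.T@(w[:2]-c)).round(3))
```

```text
lh [0.5971 0.0563 0.075 ]
lt [0.549  0.1328 0.066 ]
rh [ 0.5794 -0.1835  0.075 ]
rt [ 0.4945 -0.2066  0.066 ]
sa [ 0.586  -0.0588  0.212 ]
nozz [ 0.3604 -0.0431  0.195 ]
pot [ 0.4139  0.0999 -0.04  ]
potl [ 0.413   0.1767 -0.04  ]
potr [ 0.4147  0.0239 -0.04  ]
pott [ 0.4913  0.101  -0.04  ]
potb [ 0.3368  0.0988 -0.04  ]
mugtip [ 0.6533 -0.1965  0.05  ]
hubdist 0.24046864184019004 yaw -0.07381721412715048
col [ 0.58826561 -0.06362295]
lh [0.     0.1202]
lt [-0.0536  0.193 ]
rh [-0.     -0.1202]
rt [-0.083  -0.1495]
sa [-0.0026  0.0046]
nozz [-0.2287  0.0037]
pot [-0.186   0.1502]
potl [-0.1925  0.2267]
potr [-0.1795  0.0745]
pott [-0.1088  0.1571]
potb [-0.2628  0.1435]
mugtip [ 0.0746 -0.1277]
L 0.09034643544064258 0.6351231660058424 R 0.08797245476402438 1.231883230776083 S 0.22612960547580802 -0.004035001924434032 pot 0.23908766358725678 0.6795048732011109
lh [0.602 0.059 0.075] [0.005 0.123]
rh [ 0.583 -0.192  0.075] [ 0.004 -0.128]
sa [ 0.596 -0.077  0.205] [ 0.009 -0.013]
noz [ 0.344 -0.035  0.142] [-0.245  0.01 ]
rt [ 0.496 -0.212  0.066] [-0.081 -0.155]
lt [0.554 0.129 0.066] [-0.049  0.19 ]
```

The measurements fit the given sizes: lever lengths of 90 and 88 mm, a spout reach of 226 mm to the nozzle bend, and the pot 239 mm from the column. The angles come out at left lever 0.63, right lever 1.23, spout about 0 and pot 0.68. I'm moving to the left lever.

Call:
servo_tool(
  increments=[
    [-28,-24,0,0,0,-1],
    [-56,-48,0,0,0,-3],
    [-85,-72,0,0,0,-5],
    [-113,-96,0,0,0,-7],
    [-141,-120,0,0,0,-8.6],
    [-169,-144,0,0,0,-8.6],
    [-198,-168,0,0,0,-8.6],
    [-226,-193,0,0,0,-8.6],
  ],
  fingers=0,
)

```text
time_s: 0.77
ee_pos: [0.3189, 0.3678, 0.2266]
orientation: [-0.124, -3.139, 0.0]
ft_force: [1.3, 0.6, -0.2]
finger_gap: 0.0432
gripper_force: 0.0
```

```bash
cat >> h.py <<'E'
YAW=-.078;C=np.array([.589,-.0625])
RI=np.array([[np.cos(YAW),-np.sin(YAW)],[np.sin(YAW),np.cos(YAW)]])
def go(*T):
    "print island pose now, and the tool-frame shifts (mm) to each island target x,y,z"
    o=bot.get_obs();p=np.array(o["ee_pos"]);R=cv2.Rodrigues(np.array(o["orientation"]))[0]
    print("t",o["time_s"],"isl",(RI.T@(p[:2]-C)).round(4),p[2].round(4),"F",np.array(o["ft_force"]).round(1),"gap",round(o["finger_gap"],4),"toolx isl deg",np.degrees(np.arctan2(R[1,0],R[0,0])-YAW).round(1),"z",R[:,2].round(3))
    print("q",np.round(o["joint_positions"],2))
    for t in T: print(t,(R.T@(np.r_[C+RI@np.array(t[:2]),t[2]]-p)*1e3).round(1))
E
python3 -c "
from h import *
go((-.11,.185,.226),(-.11,.185,.05))"
```

```text
t 0.7667 isl [-0.3028  0.4079] 0.2266 F [ 1.3  0.6 -0.2] gap 0.0432 toolx isl deg 180.0 z [-0. -0. -1.]
q [-1.04  0.21  0.09  1.91 -0.02  1.03  0.55]
(-0.11, 0.185, 0.226) [-193.  -222.8    0.6]
(-0.11, 0.185, 0.05) [-193.  -222.7  176.6]
```

Call:
servo_tool(
  increments=[
    [-24,-28,0,0,0,0],
    [-48,-56,0,0,0,0],
    [-72,-84,0,0,0,0],
    [-96,-111,0,0,0,0],
    [-120,-139,0,0,0,0],
    [-144,-167,0,0,0,0],
    [-168,-195,0,0,0,0],
    [-193,-223,0,0,0,0],
  ],
)

```text
time_s: 1.43
ee_pos: [0.4934, 0.1303, 0.2267]
orientation: [-0.123, -3.139, -0.0]
ft_force: [1.7, 1.1, 0.6]
finger_gap: 0.0005
gripper_force: 0.0
```

Call:
servo_tool(
  increments=[
    [0,0,25,0,0,0],
    [0,0,50,0,0,0],
    [0,0,75,0,0,0],
    [0,0,100,0,0,0],
    [0,0,125,0,0,0],
    [0,0,150,0,0,0],
    [0,0,176,0,0,0],
    [0,0,176,0,0,0],
  ],
)

```text
time_s: 2.1
ee_pos: [0.4899, 0.1311, 0.0467]
orientation: [-0.123, -3.133, 0.005]
ft_force: [-0.8, -0.1, 0.9]
finger_gap: 0.0003
gripper_force: 0.0
```

```bash
python3 -c "
from h import *
go((-.075,.185,.05),(-.0165,.185,.05))
print(px('top',[[.494,.13,.05]]))
f=bot.grab_frame('top')[165:285,195:355,::-1];cv2.imwrite('pics/a.png',cv2.resize(f,None,fx=4,fy=4))
f=bot.grab_frame('scene')[100:260,160:340,::-1];cv2.imwrite('pics/b.png',cv2.resize(f,None,fx=3,fy=3,interpolation=cv2.INTER_CUBIC))"
```

```text
t 2.1 isl [-0.1139  0.1853] 0.0467 F [-0.8 -0.1  0.9] gap 0.0003 toolx isl deg 180.0 z [-0.007 -0.003 -1.   ]
q [-0.53  0.49  0.22  2.05 -0.17  0.62  1.3 ]
(-0.075, 0.185, 0.05) [-38.8  -0.2  -3.5]
(-0.0165, 0.185, 0.05) [-97.3  -0.2  -3.9]
[[218.8302113  211.12608988]]
```

View pics/b.png

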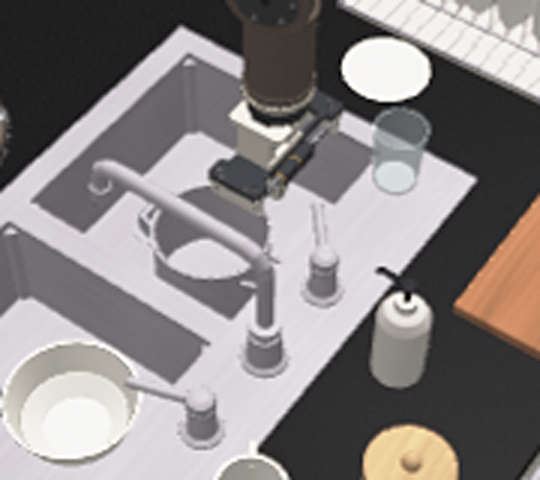

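The gripper sits in front of the left lever at about (265,180) and is clear of the spout. I'm pushing the lever toward its stop.

Call:
servo_tool(
  increments=[
    [-15,0,-2,0,0,0],
    [-30,0,-2,0,0,0],
    [-40,0,-2,0,0,0],
    [-50,0,-2,0,0,0],
    [-60,0,-2,0,0,0],
    [-70,0,-2,0,0,0],
    [-80,0,-2,0,0,0],
    [-88,0,-2,0,0,0],
  ],
)

```text
time_s: 2.87
ee_pos: [0.5818, 0.125, 0.053]
orientation: [0.124, 3.139, 0.0]
ft_force: [-2.5, 2.0, 0.7]
finger_gap: 0.0005
gripper_force: 1.1
```

```bash
python3 -c "
from h import *
go((-.0165,.185,.05))"
```

```text
t 2.8667 isl [-0.0218  0.1863] 0.053 F [-2.5  2.   0.7] gap 0.0005 toolx isl deg 180.0 z [ 0.  0. -1.]
q [-0.45  0.58  0.22  1.84 -0.18  0.74  1.36]
(-0.0165, 0.185, 0.05) [-5.3 -1.3  3. ]
```

Pushing on in small steps until the stop is felt.

Call:
servo_tool(
  increments=[
    [-1,0,0,0,0,0],
    [-2,0,0,0,0,0],
    [-3,0,0,0,0,0],
    [-4,0,0,0,0,0],
    [-4,0,0,0,0,0],
  ],
)

```text
time_s: 3.28
ee_pos: [0.5844, 0.1244, 0.0527]
orientation: [-0.124, -3.139, 0.0]
ft_force: [-1.0, -0.7, 0.5]
finger_gap: 0.0003
gripper_force: 0.5
```

Call:
servo_tool(
  increments=[
    [-1,0,0,0,0,0],
    [-2,0,0,0,0,0],
    [-3,0,0,0,0,0],
    [-3,0,0,0,0,0],
  ],
)

```text
time_s: 3.62
ee_pos: [0.5878, 0.1245, 0.0527]
orientation: [0.124, 3.139, 0.0]
ft_force: [-1.4, 0.1, 1.5]
finger_gap: 0.0007
gripper_force: 0.6
```

Call:
servo_tool(
  increments=[
    [-1,0,0,0,0,0],
    [-2,0,0,0,0,0],
    [-3,0,0,0,0,0],
    [-3,0,0,0,0,0],
  ],
)

```text
time_s: 3.95
ee_pos: [0.5885, 0.1246, 0.0524]
orientation: [-0.123, -3.135, 0.0]
ft_force: [-9.1, -0.1, 6.7]
finger_gap: 0.0007
gripper_force: 4.5
```

Call:
servo_tool(
  increments=[
    [-1,0,0,0,0,0],
    [-2,0,0,0,0,0],
    [-3,0,0,0,0,0],
    [-3,0,0,0,0,0],
  ],
)

```text
time_s: 4.28
ee_pos: [0.5888, 0.1246, 0.0521]
orientation: [-0.122, -3.13, 0.0]
ft_force: [-18.0, 0.4, 13.4]
finger_gap: 0.0004
gripper_force: 8.9
```

The stop shows at island x ≈ -0.015, which matches the geometry, with force building there. I'm backing off, rising, and turning the tool 90° for the right lever.

Call:
servo_tool(
  increments=[
    [15,0,0,0,0,0],
    [45,0,0,0,0,0],
    [75,0,0,0,0,0],
    [85,0,-40,0,0,0],
    [85,0,-80,0,0,0],
    [85,0,-120,0,0,0],
    [85,0,-160,0,0,0],
    [85,0,-210,0,0,0],
  ],
)

```text
time_s: 4.95
ee_pos: [0.5089, 0.1306, 0.2567]
orientation: [0.124, 3.138, 0.001]
ft_force: [0.9, -0.4, 0.1]
finger_gap: 0.0005
gripper_force: 0.0
```

Call:
servo_tool(
  increments=[
    [0,0,-10,0,0,7],
    [0,0,-10,0,0,14],
    [0,0,-10,0,0,21],
    [0,0,-10,0,0,28],
    [0,0,-10,0,0,35],
    [0,0,-10,0,0,42],
    [0,0,-10,0,0,49],
    [0,0,-10,0,0,56],
  ],
)

```text
time_s: 5.62
ee_pos: [0.5094, 0.1308, 0.2647]
orientation: [1.591, 2.708, 0.002]
ft_force: [-0.5, 0.1, 0.3]
finger_gap: 0.0005
gripper_force: 0.0
```

Call:
servo_tool(
  increments=[
    [0,0,0,0,0,7],
    [0,0,0,0,0,14],
    [0,0,0,0,0,21],
    [0,0,0,0,0,28],
    [0,0,0,0,0,34],
    [0,0,0,0,0,34],
  ],
)

```text
time_s: 6.12
ee_pos: [0.5093, 0.1309, 0.2646]
orientation: [2.312, 2.126, 0.001]
ft_force: [-0.2, -0.8, -0.1]
finger_gap: 0.0004
gripper_force: 0.0
```

```bash
python3 -c "
from h import *
go((-.07,-.105,.27),(-.07,-.11,.05))"
```

```text
t 6.1167 isl [-0.0945  0.1866] 0.2646 F [-0.2 -0.8 -0.1] gap 0.0004 toolx isl deg 89.7 z [ 0.001  0.    -1.   ]
q [-0.8   0.25  0.56  1.79 -0.15  1.14 -0.27]
(-0.07, -0.105, 0.27) [-291.4   26.1   -5.4]
(-0.07, -0.11, 0.05) [-296.5   25.9  214.6]
```

Call:
servo_tool(
  increments=[
    [-36,3,-5,0,0,0],
    [-73,6,-5,0,0,0],
    [-109,10,-5,0,0,0],
    [-146,13,-5,0,0,0],
    [-182,16,-5,0,0,0],
    [-219,20,-5,0,0,0],
    [-255,23,-5,0,0,0],
    [-291,26,-5,0,0,0],
  ],
)

```text
time_s: 6.78
ee_pos: [0.512, -0.1633, 0.2697]
orientation: [2.302, 2.137, 0.001]
ft_force: [0.9, -0.6, 0.8]
finger_gap: 0.0003
gripper_force: 0.0
```

Call:
servo_tool(
  increments=[
    [0,0,30,0,0,0],
    [0,0,60,0,0,0],
    [0,0,90,0,0,0],
    [0,0,120,0,0,0],
    [0,0,150,0,0,0],
    [0,0,180,0,0,0],
    [0,0,210,0,0,0],
    [0,0,218,0,0,0],
  ],
)

```text
time_s: 7.45
ee_pos: [0.5099, -0.1607, 0.0478]
orientation: [-2.3, -2.134, 0.005]
ft_force: [-0.8, 1.3, 0.3]
finger_gap: 0.0
gripper_force: 0.0
```

```bash
python3 -c "
from h import *
go((-.07,-.135,.05),(-.065,-.16,.05),(-.05,-.18,.05),(-.0245,-.185,.05))
f=bot.grab_frame('top')[165:285,195:355,::-1];cv2.imwrite('pics/c.png',cv2.resize(f,None,fx=5,fy=5,interpolation=cv2.INTER_CUBIC))"
```

```text
t 7.45 isl [-0.0712 -0.1041] 0.0478 F [-0.8  1.3  0.3] gap 0.0 toolx isl deg 90.2 z [-0.005  0.001 -1.   ]
q [-0.18  0.56  0.53  2.01 -0.44  0.69  0.56]
(-0.07, -0.135, 0.05) [-30.9   1.1  -2.2]
(-0.065, -0.16, 0.05) [-55.9   6.   -2.3]
(-0.05, -0.18, 0.05) [-76.   20.9  -2.3]
(-0.0245, -0.185, 0.05) [-81.1  46.4  -2.5]
```

View pics/c.png

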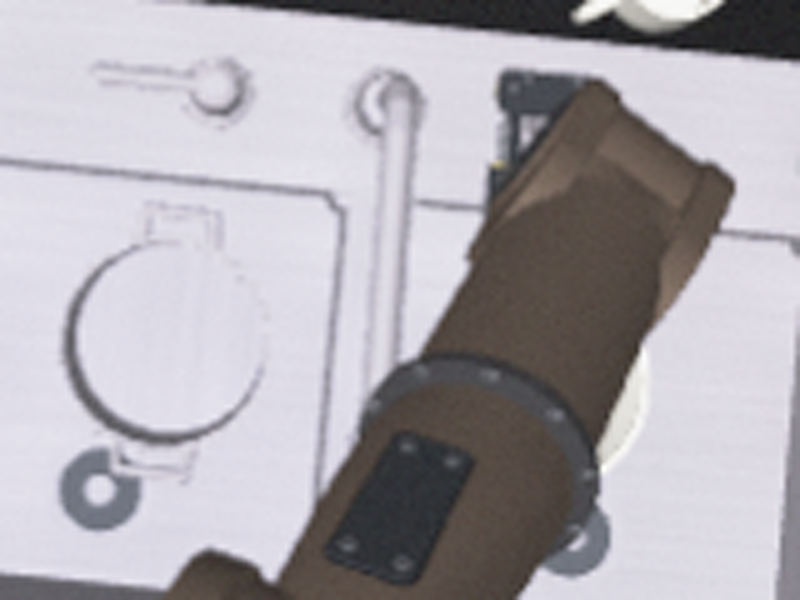

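The left lever now lies parallel to the sink's back edge, from (225,85) to (95,70). The finger is between the spout and the right lever, so I'm pushing the right lever round.

Call:
servo_tool(
  increments=[
    [-15,1,-2,0,0,0],
    [-26,1,-2,0,0,0],
    [-37,2,-2,0,0,0],
    [-47,4,-2,0,0,0],
    [-56,7,-2,0,0,0],
    [-65,12,-2,0,0,0],
    [-72,18,-2,0,0,0],
    [-77,25,-2,0,0,0],
  ],
)

```text
time_s: 8.17
ee_pos: [0.5309, -0.2414, 0.0535]
orientation: [-2.308, -2.131, 0.001]
ft_force: [-1.5, 2.4, 1.8]
finger_gap: 0.0005
gripper_force: 1.1
```

```bash
python3 -c "
from h import *
go((-.0245,-.185,.05))"
```

```text
t 8.1667 isl [-0.044  -0.1829] 0.0535 F [-1.5  2.4  1.8] gap 0.0005 toolx isl deg 89.9 z [-0. -0. -1.]
q [-0.03  0.61  0.53  1.89 -0.43  0.76  0.66]
(-0.0245, -0.185, 0.05) [-2.  19.5  3.5]
```

Call:
servo_tool(
  increments=[
    [-1,3,2,0,0,0],
    [-2,6,2,0,0,0],
    [-3,9,2,0,0,0],
    [-3,12,2,0,0,0],
    [-3,15,2,0,0,0],
    [-3,17,2,0,0,0],
    [-3,17,2,0,0,0],
  ],
)

```text
time_s: 8.75
ee_pos: [0.5481, -0.2443, 0.0514]
orientation: [2.306, 2.133, 0.0]
ft_force: [-0.9, -0.3, 0.2]
finger_gap: 0.0006
gripper_force: 0.3
```

Call:
servo_tool(
  increments=[
    [0,1,0,0,0,0],
    [0,2,0,0,0,0],
    [0,3,0,0,0,0],
    [0,3,0,0,0,0],
  ],
)

```text
time_s: 9.08
ee_pos: [0.5506, -0.2447, 0.0514]
orientation: [2.307, 2.132, 0.0]
ft_force: [-2.0, -1.1, 0.5]
finger_gap: 0.0002
gripper_force: 0.7
```

```bash
python3 -c "
from h import *
go()"
```

```text
t 9.0833 isl [-0.0241 -0.1847] 0.0514 F [-2.  -1.1  0.5] gap 0.0002 toolx isl deg 90.0 z [ 0. -0. -1.]
q [-0.03  0.64  0.53  1.84 -0.44  0.78  0.65]
```

Call:
servo_tool(
  increments=[
    [0,1,0,0,0,0],
    [0,2,0,0,0,0],
    [0,3,0,0,0,0],
    [0,3,0,0,0,0],
  ],
)

```text
time_s: 9.42
ee_pos: [0.5511, -0.2449, 0.0512]
orientation: [-2.305, -2.129, 0.003]
ft_force: [-10.2, 0.8, 6.5]
finger_gap: 0.0004
gripper_force: 5.2
```

Call:
servo_tool(
  increments=[
    [0,1,0,0,0,0],
    [0,2,0,0,0,0],
    [0,3,0,0,0,0],
    [0,3,0,0,0,0],
  ],
)

```text
time_s: 9.75
ee_pos: [0.5514, -0.2449, 0.051]
orientation: [-2.304, -2.125, 0.006]
ft_force: [-19.3, 1.8, 15.1]
finger_gap: 0.0004
gripper_force: 10.1
```

Both levers are at their stops. I'm backing off, rising, and moving to the right side of the spout tube.

Call:
servo_tool(
  increments=[
    [0,-15,0,0,0,0],
    [0,-45,0,0,0,0],
    [0,-75,0,0,0,0],
    [0,-85,-40,0,0,0],
    [0,-85,-80,0,0,0],
    [0,-85,-120,0,0,0],
    [0,-85,-160,0,0,0],
    [0,-85,-210,0,0,0],
  ],
)

```text
time_s: 10.42
ee_pos: [0.4717, -0.2383, 0.2553]
orientation: [2.307, 2.132, 0.001]
ft_force: [1.4, -0.4, 0.9]
finger_gap: 0.0006
gripper_force: 0.0
```

```bash
python3 -c "
from h import *
go((-.16,-.06,.26),(-.16,-.06,.183))
f=bot.grab_frame('top');cv2.imwrite('pics/d.png',cv2.resize(f[165:285,195:355,::-1],None,fx=5,fy=5,interpolation=cv2.INTER_CUBIC))"
```

```text
t 10.4167 isl [-0.1032 -0.1844] 0.2553 F [ 1.4 -0.4  0.9] gap 0.0006 toolx isl deg 90.0 z [ 0.001  0.    -1.   ]
q [-0.17  0.28  0.7   1.81 -0.2   1.12  0.51]
(-0.16, -0.06, 0.26) [124.3 -56.9  -4.8]
(-0.16, -0.06, 0.183) [124.3 -56.9  72.2]
```

View pics/d.png

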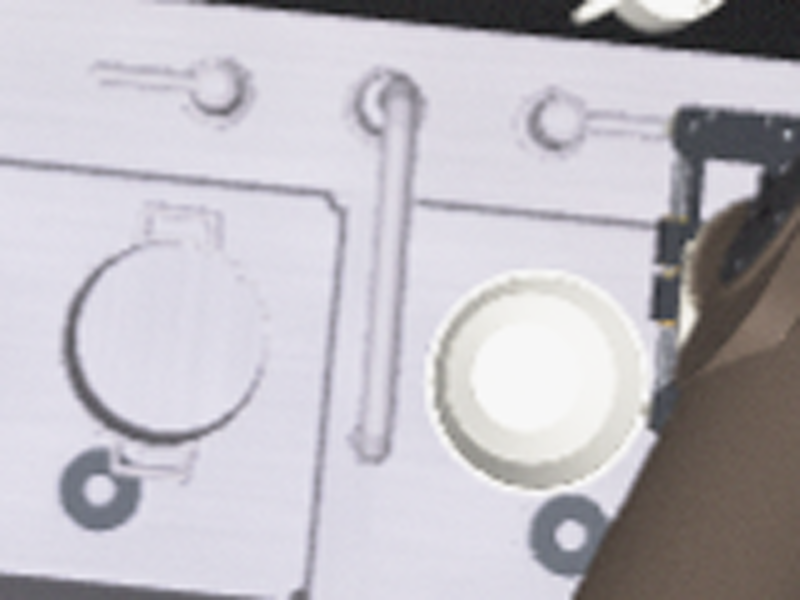

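Both levers lie along the deck: the right one runs from (560,120) to beyond (680,130) and the left one is unchanged. Pot and bowl haven't moved. Next, the spout.

Call:
servo_tool(
  increments=[
    [20,-10,-5,0,0,0],
    [42,-20,-5,0,0,0],
    [64,-30,-5,0,0,0],
    [86,-40,-5,0,0,0],
    [108,-50,-5,0,0,0],
    [124,-57,-5,0,0,0],
    [124,-57,-5,0,0,0],
  ],
)

```text
time_s: 11.05
ee_pos: [0.4242, -0.1068, 0.2582]
orientation: [-2.301, -2.137, -0.003]
ft_force: [0.2, 1.1, -0.2]
finger_gap: 0.0006
gripper_force: 0.0
```

Call:
servo_tool(
  increments=[
    [0,0,20,0,0,0],
    [0,0,40,0,0,0],
    [0,0,60,0,0,0],
    [0,0,77,0,0,0],
    [0,0,77,0,0,0],
  ],
)

```text
time_s: 11.47
ee_pos: [0.4235, -0.1104, 0.1789]
orientation: [-2.306, -2.131, 0.004]
ft_force: [-0.7, 0.2, 0.1]
finger_gap: 0.0008
gripper_force: 0.0
```

```bash
python3 -c "
from h import *
T=[(-.16,-.0215,.185)]
for th in (.08,.16,.24,.32,.40,.48,.56,.62,.68):
    c,s=np.cos(th),np.sin(th); T.append(tuple((.16*np.array([-c,s])+.0215*np.array([-s,-c])).round(4))+(.185,)); 
go(*T)"
```

```text
t 11.4667 isl [-0.1613 -0.0607] 0.1789 F [-0.7  0.2  0.1] gap 0.0008 toolx isl deg 89.9 z [-0.003 -0.    -1.   ]
q [-0.4   0.2   0.63  2.1  -0.15  0.89  0.24]
(-0.16, -0.0215, 0.185) [39.2  1.2 -6.2]
(np.float64(-0.1612), np.float64(-0.0086), 0.185) [52.1 -0.  -6.2]
(np.float64(-0.1614), np.float64(0.0043), 0.185) [65.  -0.2 -6.2]
(np.float64(-0.1605), np.float64(0.0171), 0.185) [77.8  0.7 -6.2]
(np.float64(-0.1586), np.float64(0.0299), 0.185) [90.6  2.6 -6.2]
(np.float64(-0.1557), np.float64(0.0425), 0.185) [103.2   5.4  -6.2]
(np.float64(-0.1518), np.float64(0.0548), 0.185) [115.5   9.3  -6.2]
(np.float64(-0.147), np.float64(0.0668), 0.185) [127.5  14.1  -6.2]
(np.float64(-0.1427), np.float64(0.0755), 0.185) [136.2  18.4  -6.3]
(np.float64(-0.1379), np.float64(0.0839), 0.185) [144.6  23.2  -6.3]
```

Call:
servo_tool(
  increments=[
    [18,0,-1,0,0,0],
    [32,0,-1,0,0,0],
    [39,0,-1,0,0,0],
    [46,0,-1,0,0,2],
    [53,0,-1,0,0,4.6],
    [61,0,-1,0,0,7],
    [69,0,-1,0,0,10],
    [78,1,-1,0,0,13.7],
  ],
)

```text
time_s: 12.13
ee_pos: [0.4317, -0.0335, 0.1827]
orientation: [2.548, 1.837, -0.0]
ft_force: [-3.2, -2.7, -0.4]
finger_gap: 0.0005
gripper_force: 1.3
```

```bash
python3 -c "
from h import *
T=[]
for th in (.28,.32,.36,.40,.44,.48,.52,.56,.60,.64,.68):
    c,s=np.cos(th),np.sin(th); T.append(tuple((.16*np.array([-c,s])+.0215*np.array([-s,-c])).round(4).tolist())+(.185,)); 
go(*T)"
```

```text
t 12.1333 isl [-0.1591  0.0167] 0.1827 F [-3.2 -2.7 -0.4] gap 0.0005 toolx isl deg 76.1 z [ 0. -0. -1.]
q [-0.58  0.18  0.63  2.11 -0.13  0.89 -0.2 ]
(-0.1597, 0.0236, 0.185) [ 6.6 -2.3 -2.3]
(-0.1586, 0.0299, 0.185) [13.  -2.7 -2.3]
(-0.1573, 0.0362, 0.185) [19.4 -3.  -2.3]
(-0.1557, 0.0425, 0.185) [25.9 -2.9 -2.3]
(-0.1539, 0.0487, 0.185) [32.3 -2.7 -2.3]
(-0.1518, 0.0548, 0.185) [38.8 -2.1 -2.3]
(-0.1495, 0.0608, 0.185) [45.1 -1.3 -2.3]
(-0.147, 0.0668, 0.185) [51.6 -0.3 -2.3]
(-0.1442, 0.0726, 0.185) [57.9  1.  -2.3]
(-0.1412, 0.0783, 0.185) [64.1  2.5 -2.3]
(-0.1379, 0.0839, 0.185) [70.4  4.4 -2.3]
```

Contact is gentle at about 4 N. I'm following the arc to about 0.56, short of the target, then looking.

Call:
servo_tool(
  increments=[
    [7,-2,0,0,0,2],
    [13,-2,0,0,0,4.6],
    [19,-3,0,0,0,7],
    [26,-3,0,0,0,9.2],
    [32,-3,0,0,0,11.5],
    [39,-2,0,0,0,14],
    [45,-1,0,0,0,16],
    [51,0,0,0,0,18.3],
  ],
)

```text
time_s: 12.8
ee_pos: [0.4481, 0.0154, 0.1828]
orientation: [2.807, 1.411, 0.0]
ft_force: [-2.1, -1.4, 1.4]
finger_gap: 0.0004
gripper_force: 1.1
```

```bash
python3 -c "
from h import *
T=[]
for th in (.56,.60,.64,.68):
    c,s=np.cos(th),np.sin(th); T.append(tuple((.16*np.array([-c,s])+.0215*np.array([-s,-c])).round(4).tolist())+(.185,)); 
go(*T)
f=bot.grab_frame('scene')[100:260,120:340,::-1];cv2.imwrite('pics/e.png',cv2.resize(f,None,fx=3.6,fy=3.6,interpolation=cv2.INTER_CUBIC))
f=bot.grab_frame('top')[165:285,195:355,::-1];cv2.imwrite('pics/e2.png',cv2.resize(f,None,fx=5,fy=5,interpolation=cv2.INTER_CUBIC))"
```

```text
t 12.8 isl [-0.1466  0.0666] 0.1828 F [-2.1 -1.4  1.4] gap 0.0004 toolx isl deg 57.8 z [ 0.  0. -1.]
q [-0.7   0.21  0.65  2.08 -0.16  0.9  -0.59]
(-0.147, 0.0668, 0.185) [-0.1 -0.4 -2.2]
(-0.1442, 0.0726, 0.185) [ 6.3 -1.2 -2.2]
(-0.1412, 0.0783, 0.185) [12.7 -1.6 -2.2]
(-0.1379, 0.0839, 0.185) [19.2 -1.8 -2.2]
```

View pics/e.png

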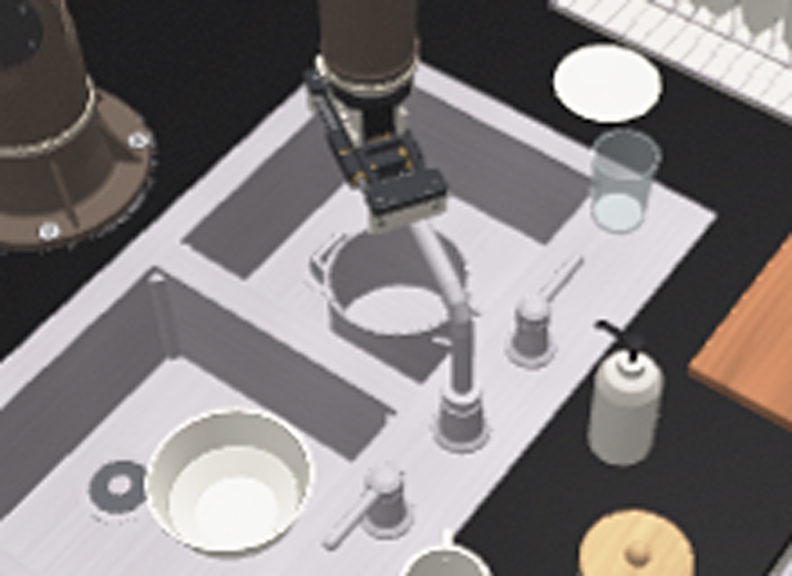

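The spout has swung over the pot rim and both levers look shut. I'm pushing to about 0.64, then withdrawing to measure.

Call:
servo_tool(
  increments=[
    [4,0,0,0,0,1],
    [7,-1,0,0,0,2.3],
    [10,-1,0,0,0,3.5],
    [13,-1,0,0,0,4.6],
    [13,-1,0,0,0,4.6],
  ],
)

```text
time_s: 13.32
ee_pos: [0.4552, 0.0271, 0.1822]
orientation: [2.86, 1.299, 0.001]
ft_force: [-1.4, -0.0, 0.1]
finger_gap: 0.0003
gripper_force: 0.0
```

Call:
servo_tool(
  increments=[
    [-15,0,0,0,0,0],
    [-45,0,0,0,0,0],
    [-80,0,0,0,0,0],
    [-120,0,-20,0,0,0],
    [-160,0,-40,0,0,0],
    [-195,0,-60,0,0,0],
    [-230,0,-60,0,0,0],
    [-230,0,-60,0,0,0],
  ],
)

```text
time_s: 13.98
ee_pos: [0.299, -0.151, 0.2423]
orientation: [-2.862, -1.291, -0.004]
ft_force: [-0.7, -0.6, -0.8]
finger_gap: 0.0007
gripper_force: 0.0
```

```bash
python3 -c "
from h import *
go()
f=bot.grab_frame('scene')[:,:,::-1];cv2.imwrite('pics/s2.png',f);s=cv2.resize(f[140:240,170:290],None,fx=3.3,fy=3.3,interpolation=cv2.INTER_CUBIC)
f=bot.grab_frame('top')[:,:,::-1];cv2.imwrite('pics/t2.png',f);t=cv2.resize(f[165:285,195:295],None,fx=4,fy=4,interpolation=cv2.INTER_CUBIC)
H=480;im=np.zeros((H,800,3),np.uint8);im[:480,:400]=t;im[:330,400:796]=s;cv2.imwrite('pics/f.png',im)"
```

```text
t 13.9833 isl [-0.2822 -0.1109] 0.2423 F [-0.7 -0.6 -0.8] gap 0.0007 toolx isl deg 53.0 z [ 0.002  0.003 -1.   ]
q [-0.58 -0.2   0.79  2.21  0.16  1.07 -0.6 ]
```

View pics/f.png

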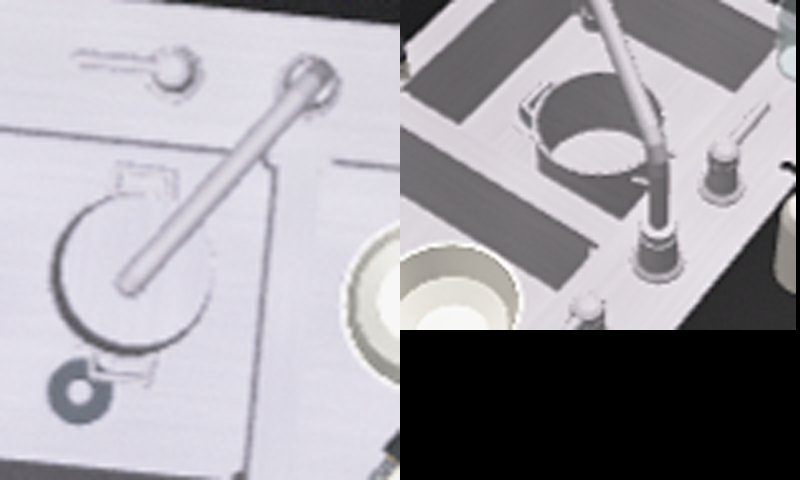

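In the top part the tube runs from (313,82) to its end at (127,282), over the pot rim centred at about (132,274). In the scene part the nozzle is at the pot's far side, as expected from that angle. I'll compute the outlet position from the tube line.

```bash
python3 -c "
from h import *
f=lambda u,v:(195+(u+.5)/4-.5,165+(v+.5)/4-.5)
pot=onz('top',[f(132,274)],-.04)[0]
a=onz('top',[f(300,97)],.205)[0];b=onz('top',[f(140,270)],.203)[0]
end=onz('top',[f(126,284)],.195)[0]
d=(b-a)[:2];d/=np.hypot(*d);n=np.array([-d[1],d[0]])
dI=RI.T@d;print('tube angle',np.arctan2(dI[1],-dI[0]),'line offset from column',n@(C-a[:2]),'pot offset from line',n@(pot[:2]-a[:2]),'pot along from column',d@(pot[:2]-C),'end along',d@(end[:2]-C), pot,end)
for ax in (C,a[:2]+d*(d@(C-a[:2]))): o=ax+.235*d;print('outlet',o,'miss',(o-pot[:2])*1e3)
# profile across tube for mid-line check
g=cv2.imread('pics/t2.png',0).astype(np.float32)
p0,p1=np.array(f(290,108)),np.array(f(150,260));e=(p1-p0)/np.hypot(*(p1-p0));m=np.array([-e[1],e[0]])
L=np.linspace(0,np.hypot(*(p1-p0)),60)
for nm,s in(('near',slice(0,20)),('mid',slice(20,40)),('far',slice(40,60))):
    r=[cv2.remap(g,*[np.float32((p0+e*L[s][:,None]+m*w)[:,k][None]) for k in(0,1)],cv2.INTER_LINEAR).mean() for w in np.arange(-6,6.1,.5)]
    print(nm,np.round(r).astype(int))
"
```

```text
tube angle 0.6573557274134171 line offset from column -0.0012204912221797995 pot offset from line -0.0038811393379142066 pot along from column 0.2412635927256558 end along 0.23606899451803642 [ 0.41186571  0.10132504 -0.04      ] [0.41354947 0.09544306 0.195     ]
outlet [0.41472584 0.09514999] miss [ 2.8601328  -6.17505324]
outlet [0.41390707 0.09424488] miss [ 2.04136504 -7.08015997]
near [213 212 211 210 208 199 184 172 172 182 194 205 212 215 213 209 202 194
 188 190 201 212 220 223 223]
mid [223 223 222 221 216 202 184 173 175 186 199 210 215 216 213 208 200 192
 187 189 197 206 211 212 212]
far [220 219 218 216 207 192 176 171 178 191 204 212 216 216 213 207 199 191
 188 194 205 214 217 217 216]
```

The outlet is about 6 mm from the pot centre, and only about 3 mm of that is sideways, which is within measuring error. The hand is clear of everything, so I'm handing in.

```bash
python3 -c "
from station import bot
print(bot.sign_off())"
```

```text
the job is handed in; nothing more can be done
None
```

I pushed both levers shut until I felt each reach its stop, turned the spout until its outlet was about 6 mm from the pot's centre, withdrew the hand, and handed the job in at about 14 s. The hand-in returned no verdict.

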